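# Trip the dust tray's catch with the release pin

## Robot

A 6-joint arm with a two-finger parallel gripper is mounted at the origin on the work surface. World frame = base frame: x ahead of the robot, y to its left, z up, the work surface at z = 0. Lengths are in m, angles in rad, forces in N, time in s.
With the tool pointing down it reaches from about 0.3 to 0.825 m from the base axis. Payload 5.4 kg.
Tool frame: the origin (TCP) lies at the very end of the fingers, on their centre line; the grasp point (between the pads) lies 19 mm behind it; z points along the fingers, y is the direction in which the jaws open and shut (so a half turn about z gives the same grasp; the last joint's range is limited). The gripper opens to 92 mm and grips with 3 to 60 N. Pads are 20 mm wide; open, the fingers measure 128 mm over their backs; the gripper's body (75 mm by 189 mm) begins 69 mm behind the grasp point.
Start: joints at [0.966, 0.158, 1.597, -0, 1.386, -0.21], TCP at [0.221, 0.531, 0.215] pointing down, gripper open.
Joint ranges: [-2.91, 2.91], [-0.94, 2.29], [0.18, 2.7], [-1.29, 4.43], [0.17, 2.64], [-3, 3]. Speed limits (rad/s): [2.57, 2.57, 3.14, 3.14, 3.14, 3.14].

## Interface

Orientations are given as [roll, pitch, yaw] about the fixed x, y, z axes, in that order (R = Rz(yaw) Ry(pitch) Rx(roll)).
In Python, from workcell import manip gives the robot as it stands. The module is installed in compiled form; this text tells all that it offers.
- The arm moves only by the tool move_arm, never from a script. Its argument "targets" is a list that holds one entry, the list of rows, each a list of 5 numbers: the gripper command: -1 is shut, 1 is fully open, values between are in proportion, then the shift along the world's x, y, z in m, then the turn about the world's z in rad. A call has 1 to 10 rows; each row is the pose to reach, as a shift and turn from the pose commanded when the call began; what a row does not reach only later rows make up. A row lasts 1/12 s, in which the tool goes at most 41.7 mm and 7.16 degrees, less where a joint would pass 70% of its speed; a pose out of reach is approached as far as the arm can. A call with a gripper value outside its range is refused whole. The fingers move at their own pace and stop on an object; the grip force is fixed at half the most. Time passes only in rows, so rows that repeat a pose let the fingers close. It gives the time, the measured TCP pose, the force and the opening at its end, in the units of the state.
- manip.sense(): the state, without advancing time (a new reading comes with each control period).
- manip.camera(name): name is "scene" or "top" or "wrist"; returns the picture (480x640x3 uint8, red, green, blue); there is no depth.
- manip.camera_info(name): a dict with "mtx" (3x3 intrinsics, pixels), "R" (3x3) and "t" (3): a world point X has camera coordinates R X + t. Camera axes: x right, y down, z forward; pixel columns grow to the right and rows downward; lengths in m; the calibration is good to about 2 mm. A picture is of the moment at which its call begins: read the wrist's pose just before it. camera_info takes no time and is no camera call; for the wrist camera it gives the pose at the moment of the call.
- manip.job_done(): hands the job in, once; it reports no verdict.
The state is a dict: "time_s": time; "joints": joint angles; "qvel": joint speeds; "joint_efforts": joint torques, N m; "ee_pos": TCP position; "eef_rot": TCP orientation; "ft_force": force on the tool from outside, world axes, zero at the start; "wrist_torque": the same for the moment, N m; "grip_width": finger opening in m.
Only numpy, scipy, OpenCV 4.12 (cv2) and the standard library are available. Lean on these libraries where they do the work, as an engineer would, in place of code of your own. Each camera call takes 0.05 s, during which the arm holds its last target. There are 200 camera calls.

## Task

Take the release pin from its wooden block, put its steel shank through the small hole in the round steel plate on top of the green dust box and press the hidden sprung catch down until the tray springs open by itself. Then draw the pin out and stand it back in its block, fully home and upright. Work gently (never push on the box or its catch with more than 25 N), keep the gripper off the box and tray, and leave the other things on the bench where they are.

Things in the scene. Friction and masses are not known exactly. Their poses are not given: they have to be found in the camera images.
- housing: The dust box: painted sheet-steel box fixed to the bench, 200 (x) by 260 (y) by 110 mm high. Origin under its centre on the bench, x axis points from its front (the tray's face, towards the robot) to its back, z up. The louvres on top and the duct stub at its back do not matter.
- access (a point): Nominal point of the access hole at the upper face of the steel plate (a disc 80 mm across, 5 mm thick, its upper face 115 mm above the bench); axes as the box's. The disc was screwed on roughly and is fast: the true hole, at the disc's centre, lies 5 to 7 mm from this point, in a direction that is different each time. The hole is round, 11 mm across, straight down.
- catch (a point): Nominal point on the hidden catch's flat 30 mm square top, 23 mm below the plate's upper face under the nominal hole; fixed to the box, does not move. The real top lies within 2 mm of this height. It pushes back with 3 N at first and 0.45 N more per mm; the tray comes free after 4 to 10 mm of travel; hard stop at 14 mm. It springs back up when let go.
- tray (a joint): How far the tray has slid out of the box's front, m: 0 shut (held by the catch against a spring), 0.050 fully sprung open at its stop. Once tripped the spring brings it all the way out in about half a second and it stays there.
- tray_front (a point): Top middle of the tray's front panel, on its outer face, 85 mm above the bench; moves with the tray along the box's -x.
- pin_handle (a point): Centre of the release pin's square bare-metal handle, 20 by 20 mm and 50 mm long, upright at the start; x and y axes square to its flats, z up along the pin. The steel shank, 8 mm in diameter, 52 mm long, tip slightly chamfered, sticks out below on the same axis. The pin weighs about 90 g.
- pin_tip (a point): The tip of the pin's shank, 77 mm below the handle's centre along the pin's axis; axes as the handle's.
- socket (a point): Mouth of the socket in the pin's fixed dark wooden block, 70 by 70 by 58 mm, with a vertical through hole 13 mm across and a 3 mm chamfer: the hole's centre at the block's top, 58 mm above the bench. With the pin home its handle's underside sits on the block's top, the handle's centre 25 mm above this point.
- glue: Bystander: white bottle 60 mm in diameter, 150 mm tall; origin at the centre of its underside.
- offcut: Bystander: wooden offcut 50 by 110 by 30 mm; origin at the centre of its underside.
- mallet: Bystander: wooden mallet, head 60 by 100 by 60 mm and a 190 mm handle to its -x; its origin is on the bench about 90 mm from the head's centre.
There are look-alikes about, which are no part of the job. Several things look just like the part that bears socket: the one meant starts farthest from the robot's base.

How it is judged:
By the outcome, as a careful person would: the job done as asked, in the order asked, and still so for the second after the job is handed in, with the robot touching nothing.
It also fails if it takes over 72 s, if anything falls off the work surface, if the arm or the gripper's body presses on something with over 40 N, if the wrist force passes 120 N, or if a joint passes its speed limit or range.

## Working session

There is one attempt and no reset: what is moved stays moved. The work goes in short steps, Python scripts to look and compute and a tool call to move; the robot and the scene stay as the last step left them, time stands still between calls to the robot, and variables do not carry over. Pictures are saved under pics/ and viewed, about 8 in all and at most 12, crops included, and the job is handed in when it is done.

Besides the shell and the picture viewer there is one more tool, called after "Request:" by a JSON object that holds its "op" and its "data", one argument or row to a line. move_arm: Moves the arm, as the interface text tells. Its arguments: {"type":"object","properties":{"targets":{"type":"array","items":{"type":"array","items":{"type":"array","items":{"type":"number"}}}}},"required":["targets"]}

```bash
mkdir -p pics; cat > h.py <<'E'
from workcell import manip
import numpy as np, cv2
def snap(name,fn,crop=None,scale=1):
    info=manip.camera_info(name); im=manip.camera(name)[:,:,::-1].copy()
    cv2.imwrite('pics/raw_'+fn+'.png',im); np.savez('pics/'+fn+'.npz',**{k:np.array(info[k]) for k in('mtx','R','t')})
    return im
def ray(fn,u,v,z):
    d=np.load('pics/'+fn+'.npz'); K,R,t=d['mtx'],d['R'],d['t']
    c=-R.T@t; r=R.T@np.linalg.solve(K,[u,v,1]); return c+r*(z-c[2])/r[2]
def proj(fn,X):
    d=np.load('pics/'+fn+'.npz'); p=d['mtx']@(d['R']@np.array(X)+d['t']); return p[:2]/p[2]
E
python3 - <<'E'
from h import *
a=snap('top','top0'); b=snap('scene','sc0')
for n in('top0','sc0'):
    d=np.load(f'pics/{n}.npz'); print(n,-d['R'].T@d['t'],d['mtx'][0,0])
    print(np.round(d['R'],2).tolist())
print(manip.sense())
E
```

```text
top0 [ 0.38514727 -0.00604841  1.06393161] 462.03099338481366
[[-0.02, -1.0, 0.0], [-0.98, 0.02, -0.19], [0.19, -0.01, -0.98]]
sc0 [0.91941528 0.64518115 0.89289256] 529.0801197043571
[[-0.89, 0.46, 0.02], [0.33, 0.66, -0.68], [-0.32, -0.59, -0.74]]
{'time_s': 0.1, 'joints': array([ 9.65901034e-01,  1.58986072e-01,  1.59805500e+00,  8.02106850e-06,
        1.38621465e+00, -2.10094692e-01]), 'qvel': array([-0.00090942, -0.00033008, -0.00412755,  0.00223306, -0.00029869,
       -0.00010788]), 'joint_efforts': array([ 4.98017448e-05, -3.86506498e+01, -3.22958779e+01,  7.03009567e-02,
        3.39512620e-02, -2.68791428e-05]), 'ee_pos': array([0.2208544 , 0.53030007, 0.21374305]), 'eef_rot': array([-3.13996779e+00, -3.54547616e-04,  2.74679029e+00]), 'ft_force': array([ 0.07281634, -0.46431974, -0.6594982 ]), 'wrist_torque': array([ 0.03647027, -0.01539185, -0.00496979]), 'grip_width': 0.09176493217548125}
```

View pics/raw_top0.png

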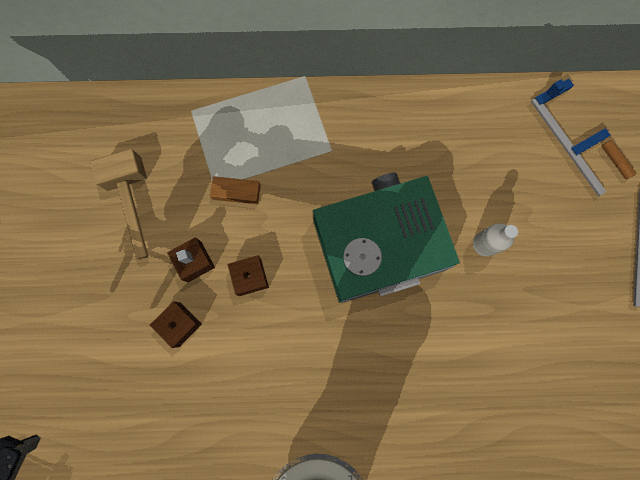

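View pics/raw_sc0.png

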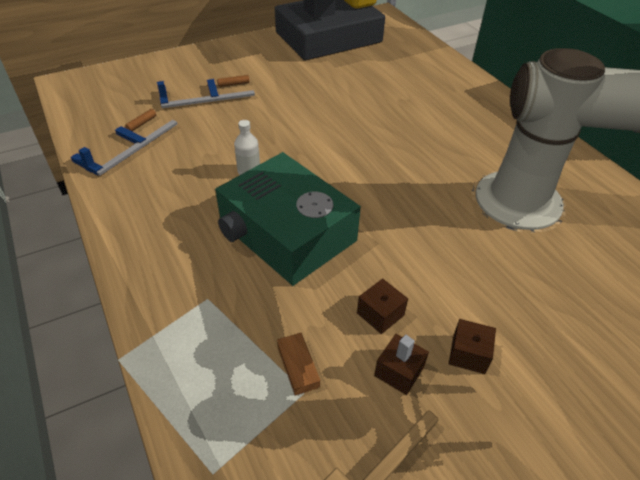

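Top view: three brown blocks at about (191,259), which holds the pin, (248,276) and (175,325). The disc is at (363,257) on the green box, the bottle at (493,240), the offcut at (235,190) and the mallet at (125,190). Next I'll measure them and make an enlarged crop.

```bash
python3 - <<'E'
from h import *
im=cv2.imread('pics/raw_top0.png')
for n,(u,v) in dict(A_pin=(190,257),B=(247,274),C=(173,324)).items():
    p=ray('top0',u,v,.058); print(n,p.round(3),np.hypot(*p[:2]).round(3))
for n,(u,v) in dict(A_pin=(405,357),B=(385,298),C=(476,339)).items():
    p=ray('sc0',u,v,.058); print(n,p.round(3),np.hypot(*p[:2]).round(3))
print('disc',ray('top0',363,257,.115),ray('sc0',315,204,.115))
print('handle top',ray('top0',184,256,.108),ray('sc0',407,341,.108))
# box mask corners
hsv=cv2.cvtColor(im,cv2.COLOR_BGR2HSV)
m=cv2.inRange(hsv,(65,100,30),(95,255,255)); cs,_=cv2.findContours(m,0,2)
c=max(cs,key=cv2.contourArea); r=cv2.minAreaRect(c);print(r)
for p in cv2.approxPolyDP(c,6,True)[:,0]: print(p,ray('top0',*p,.11).round(3))
a=cv2.resize(im[215:355,130:290],None,fx=5,fy=4.2,interpolation=cv2.INTER_CUBIC)
a=cv2.resize(im[220:350,140:280],None,fx=4,fy=4,interpolation=cv2.INTER_CUBIC)
cv2.imwrite('pics/c1.png',a)
E
```

```text
A_pin [0.541 0.267 0.058] 0.603
B [0.5   0.142 0.058] 0.52
C [0.396 0.3   0.058] 0.497
A_pin [0.537 0.278 0.058] 0.605
B [0.498 0.148 0.058] 0.52
C [0.397 0.305 0.058] 0.501
disc [ 0.52349101 -0.10674514  0.115     ] [ 0.52643859 -0.10204184  0.115     ]
handle top [0.53523987 0.26646553 0.108     ] [0.53901724 0.27449626 0.108     ]
((384.6285095214844, 236.7431182861328), (95.07218170166016, 126.17765808105469), 72.19813537597656)
[427 176] [ 0.697 -0.253  0.11 ]
[314 210] [ 0.627 -0.007  0.11 ]
[339 301] [ 0.434 -0.054  0.11 ]
[459 262] [ 0.509 -0.307  0.11 ]
```

View pics/c1.png

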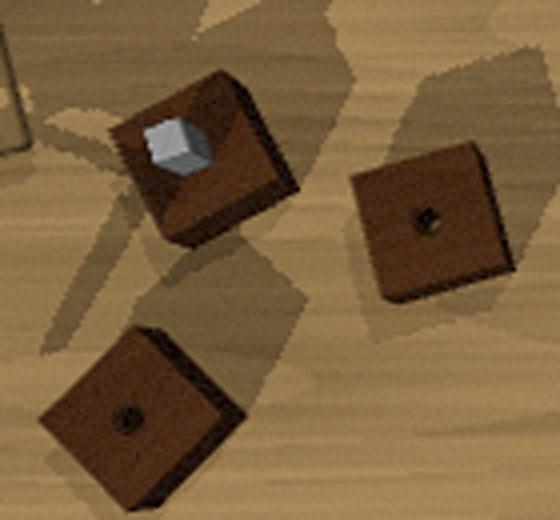

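All three blocks look alike: A at (191,259) is 0.60 m from the base, B at (248,276) is 0.52 m and C at (175,325) is 0.50 m. The crop confirms that A, which is farthest, holds the pin. I'll go above it.

Request:
{"op": "move_arm", "data": {
  "targets": [
    [[1, 0.03, -0.025, 0.03, 0.1], [1, 0.06, -0.05, 0.05, 0.2], [1, 0.09, -0.075, 0.05, 0.3], [1, 0.12, -0.1, 0.05, 0.4], [1, 0.15, -0.125, 0.05, 0.5], [1, 0.18, -0.15, 0.05, 0.6], [1, 0.21, -0.175, 0.05, 0.66], [1, 0.24, -0.2, 0.05, 0.66], [1, 0.27, -0.225, 0.05, 0.66], [1, 0.29, -0.24, 0.05, 0.66]]
  ]
}}

```text
time_s: 0.93
ee_pos: [0.5132, 0.2878, 0.264]
eef_rot: [-3.141, -0.001, -2.879]
ft_force: [-0.7, -0.1, -0.4]
grip_width: 0.0918
```

```bash
python3 - <<'E'
from h import *
s=manip.sense(); print(s['ee_pos'],s['eef_rot'],s['joints'],s['ft_force'])
snap('wrist','w0')
d=np.load('pics/w0.npz'); print(-d['R'].T@d['t'],d['R'].round(2).tolist()); print(proj('w0',[.537,.27,.108]))
E
```

```text
[0.51322878 0.28782681 0.26399388] [-3.14062582e+00 -5.70955531e-04 -2.87881046e+00] [ 3.06435122e-01  1.64903913e-01  1.49240899e+00 -9.44484184e-04
  1.48489240e+00 -1.52706235e+00] [-0.70673827 -0.06333078 -0.40829564]
[0.44011235 0.26925162 0.43394734] [[-0.26, 0.97, -0.0], [0.93, 0.25, 0.27], [0.26, 0.07, -0.96]]
[294.99204984 237.45943205]
```

View pics/raw_w0.png

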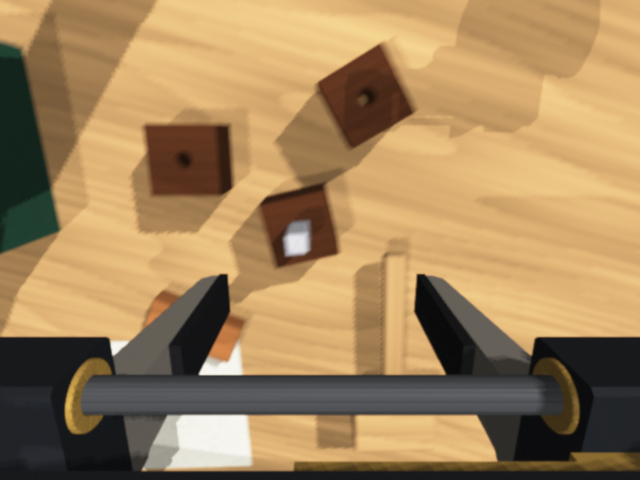

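The wrist view shows the handle at (297,240), against a predicted (295,237). Next I'll measure its yaw and centre.

```bash
python3 - <<'E'
from h import *
im=cv2.imread('pics/raw_w0.png'); x0,y0=255,180
c=im[y0:275,x0:345]; hsv=cv2.cvtColor(c,cv2.COLOR_BGR2HSV)
for lo in (100,200):
    m=cv2.inRange(hsv,(0,0,lo),(180,70,255)); cs,_=cv2.findContours(m,0,2); k=max(cs,key=cv2.contourArea)
    r=cv2.minAreaRect(k); b=cv2.boxPoints(r)+[x0,y0]; print(lo,r); print(np.array([ray('w0',*p,.108)[:2] for p in b]).round(4).tolist(), ray('w0',*(np.array(r[0])+[x0,y0]),.108).round(4))
cv2.imwrite('pics/c2.png',cv2.resize(c,None,fx=6,fy=6,interpolation=cv2.INTER_CUBIC))
E
```

```text
100 ((41.5, 58.0), (36.0, 27.0), 90.0)
[[0.524, 0.2557], [0.5178, 0.2791], [0.5506, 0.2876], [0.5571, 0.2636]] [0.5371 0.2714 0.108 ]
200 ((41.0, 63.0), (18.0, 18.0), 90.0)
[[0.5357, 0.2622], [0.5315, 0.278], [0.5481, 0.2822], [0.5524, 0.2663]] [0.5419 0.2721 0.108 ]
```

View pics/c2.png

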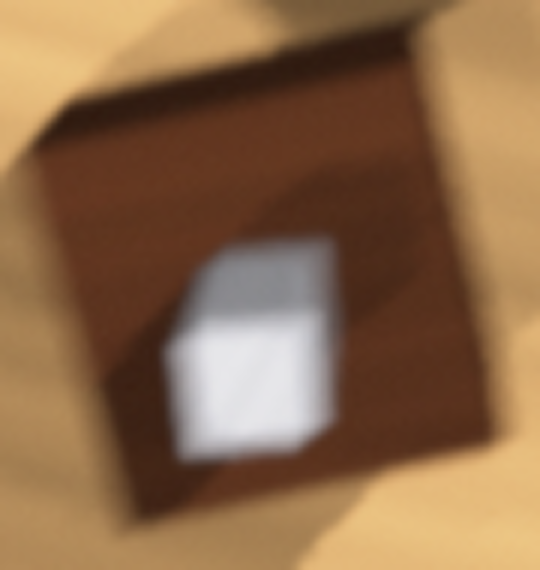

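Request:
{"op": "move_arm", "data": {
  "targets": [
    [[1, 0.015, -0.01, -0.02, 0.1], [1, 0.029, -0.019, -0.05, 0.11], [1, 0.029, -0.019, -0.08, 0.11], [1, 0.029, -0.019, -0.11, 0.11], [1, 0.029, -0.019, -0.125, 0.11], [1, 0.029, -0.019, -0.125, 0.11], [1, 0.029, -0.019, -0.125, 0.11]]
  ]
}}

```text
time_s: 1.57
ee_pos: [0.5393, 0.2717, 0.1387]
eef_rot: [3.141, -0.002, -2.766]
ft_force: [1.5, 0.1, 0.6]
grip_width: 0.0919
```

```bash
python3 - <<'E'
from h import *
s=manip.sense(); print(s['ee_pos'],s['eef_rot'])
im=snap('wrist','w1'); print(proj('w1',[.54,.271,.108]),proj('w1',s['ee_pos']))
u,v=proj('w1',[.54,.271,.108]).astype(int)
cv2.imwrite('pics/c3.png',cv2.resize(im[max(0,v-80):v+80,u-100:u+100],None,fx=4,fy=4)); print(u-100,v-80)
E
```

```text
[0.53926185 0.2717086  0.138719  ] [ 3.14127964e+00 -2.46225355e-03 -2.76624082e+00]
[318.81337539 267.84293147] [320.28678041 289.07227855]
218 187
```

View pics/c3.png

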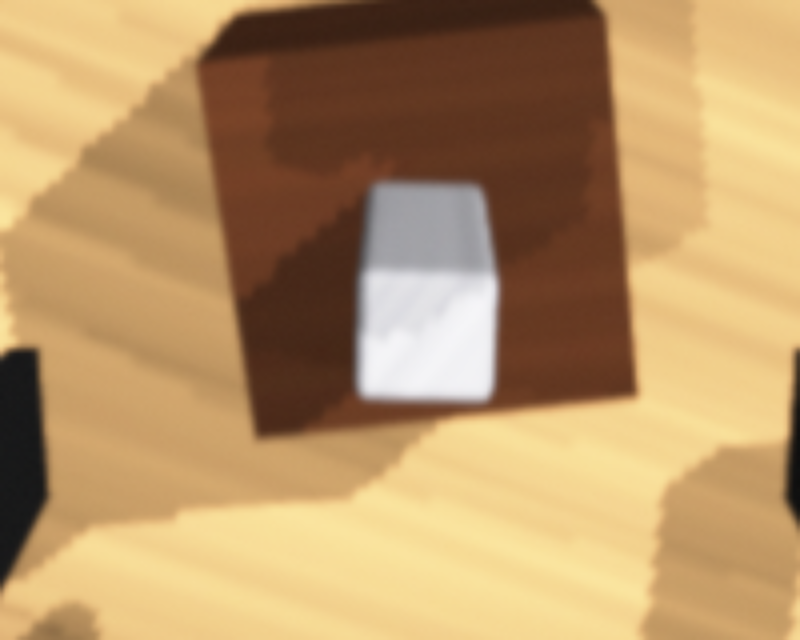

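The handle is square to the jaws, with its top centred at (324,271). That puts it near (0.5405, 0.275), so I'll correct by a few mm, descend and grip.

Request:
{"op": "move_arm", "data": {
  "targets": [
    [[1, 0.001, 0.003, -0.01, 0], [1, 0.001, 0.003, -0.035, 0], [1, 0.001, 0.003, -0.058, 0], [1, 0.001, 0.003, -0.068, 0], [1, 0.001, 0.003, -0.068, 0], [-1, 0.001, 0.003, -0.068, 0], [-1, 0.001, 0.003, -0.068, 0], [-1, 0.001, 0.003, -0.068, 0], [-1, 0.001, 0.003, -0.068, 0], [-1, 0.001, 0.003, -0.068, 0]]
  ]
}}

```text
time_s: 2.45
ee_pos: [0.5418, 0.2749, 0.0726]
eef_rot: [-3.141, 0.002, -2.766]
ft_force: [-0.6, -0.6, -0.3]
grip_width: 0.0602
```

Request:
{"op": "move_arm", "data": {
  "targets": [
    [[-1, 0, 0, 0, 0], [-1, 0, 0, 0, 0], [-1, 0, 0, 0, 0], [-1, 0, 0, 0, 0], [-1, 0, 0, 0, 0], [-1, 0, 0, 0, 0]]
  ]
}}

```text
time_s: 2.95
ee_pos: [0.5412, 0.2747, 0.0716]
eef_rot: [-3.141, -0.0, -2.766]
ft_force: [0.3, -1.0, 0.1]
grip_width: 0.0205
```

Request:
{"op": "move_arm", "data": {
  "targets": [
    [[-1, 0, 0, 0, 0], [-1, 0, 0, 0, 0], [-1, 0, 0, 0.015, 0], [-1, 0, 0, 0.035, 0], [-1, 0, 0, 0.06, 0], [-1, 0, 0, 0.09, 0], [-1, 0, 0, 0.12, 0], [-1, 0, 0, 0.15, 0], [-1, 0, 0, 0.15, 0], [-1, 0, 0, 0.15, 0]]
  ]
}}

```text
time_s: 3.78
ee_pos: [0.5423, 0.2751, 0.2235]
eef_rot: [-3.141, 0.004, -2.766]
ft_force: [0.1, 0.2, -2.4]
grip_width: 0.0197
```

```bash
python3 - <<'E'
from h import *
s=manip.sense(); print(s['ee_pos'],s['eef_rot'],s['ft_force'],s['grip_width'])
im=snap('wrist','w2')
print(proj('w2',[.541,.275,.058]),proj('w2',s['ee_pos']))
E
```

```text
[0.54227338 0.27511052 0.22351047] [-3.14123978  0.00410588 -2.76636312] [ 0.06568139  0.21582711 -2.44266396] 0.01974480088481218
[321.32517601 213.07475931] [320.28948795 289.08283755]
```

View pics/raw_w2.png

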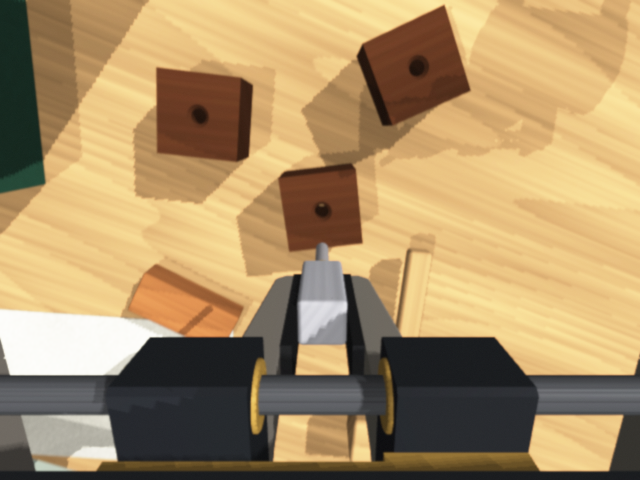

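The pin is gripped. The wrist view shows its tip at about (321,246) and the empty socket at (322,210), so I can measure the hole and the tip in the same picture.

```bash
python3 - <<'E'
from h import *
im=cv2.imread('pics/raw_w2.png')
print('tip',ray('w2',321.5,245,.157),'socket',ray('w2',321.5,210,.058),'handle pred',proj('w2',[.5423,.2751,.058+.151]),proj('w2',[.5423,.2751,.157]))
print(cv2.cvtColor(im[240:264:2,310:334:2],cv2.COLOR_BGR2GRAY))
m=cv2.inRange(im[190:228,300:345],(0,0,0),(40,45,50)); ys,xs=np.nonzero(m); print(xs.min()+300,xs.max()+300,ys.min()+190,ys.max()+190)
print('disc',ray('top0',363,257,.115),ray('sc0',315,204,.115))
E
```

```text
tip [0.54041615 0.27498909 0.157     ] socket [0.5382687  0.27409893 0.058     ] handle pred [320.34979777 277.77440275] [320.61579958 247.58426059]
[[ 75  71  71  70  71  70  69  67  67  68  68  64]
 [ 71  72  72  70  74  85 100  93  74  70  69  66]
 [ 71  71  72  73  84 109 135 146 115  73  70  70]
 [ 70  71  70  75  86 112 138 153 151 102  92 108]
 [ 89  95  98  87  88 115 139 154 158 150 151 187]
 [140 147 145 101  91 116 140 155 160 164 178 208]
 [155 157 151  99  92 118 141 156 161 182 208 212]
 [153 155 149  95  94 118 142 156 162 193 218 219]
 [149 150 145  90  95 121 142 156 164 185 215 218]
 [151 150 142  87  97 121 142 156 162 182 211 214]
 [154 154 147 117 123 134 142 151 158 174 197 196]
 [149 149 149 153 153 151 150 151 155 156 153 149]]
316 328 206 216
disc [ 0.52349101 -0.10674514  0.115     ] [ 0.52643859 -0.10204184  0.115     ]
```

Request:
{"op": "move_arm", "data": {
  "targets": [
    [[-1, 0, -0.02, 0, 0], [-1, 0, -0.055, 0, 0], [-1, 0.003, -0.095, 0, 0], [-1, 0.003, -0.135, 0, 0], [-1, 0.003, -0.175, 0, 0], [-1, 0.003, -0.215, 0, 0], [-1, 0.003, -0.255, 0, 0], [-1, 0.003, -0.295, 0, 0], [-1, 0.003, -0.335, 0, 0], [-1, 0.003, -0.365, 0, 0]]
  ]
}}

```text
time_s: 4.67
ee_pos: [0.5424, -0.0928, 0.2189]
eef_rot: [3.139, -0.004, -2.768]
ft_force: [0.5, 0.4, -1.2]
grip_width: 0.0197
```

Request:
{"op": "move_arm", "data": {
  "targets": [
    [[-1, 0, -0.014, 0, 0], [-1, 0, -0.014, 0, 0], [-1, 0, -0.014, 0, 0], [-1, 0, -0.014, 0, 0]]
  ]
}}

```text
time_s: 5.0
ee_pos: [0.5437, -0.1026, 0.2205]
eef_rot: [3.14, -0.001, -2.765]
ft_force: [0.4, 0.5, -1.1]
grip_width: 0.0201
```

```bash
python3 - <<'E'
from h import *
s=manip.sense(); print(s['ee_pos'],s['eef_rot'],s['ft_force'],s['grip_width'])
im=snap('wrist','w3'); e=s['ee_pos']
print(proj('w3',e-[0,0,.0665]),proj('w3',[.525,-.104,.115]))
cv2.imwrite('pics/c4.png',cv2.resize(im[140:300,220:420],None,fx=4,fy=4,interpolation=cv2.INTER_CUBIC))
E
```

```text
[ 0.54371498 -0.10264024  0.22049587] [ 3.13950747e+00 -1.10592557e-03 -2.76524991e+00] [ 0.36994516  0.45605378 -1.08139329] 0.020082782573819
[320.40635981 248.08315866] [327.89297667 209.51620779]
```

View pics/c4.png

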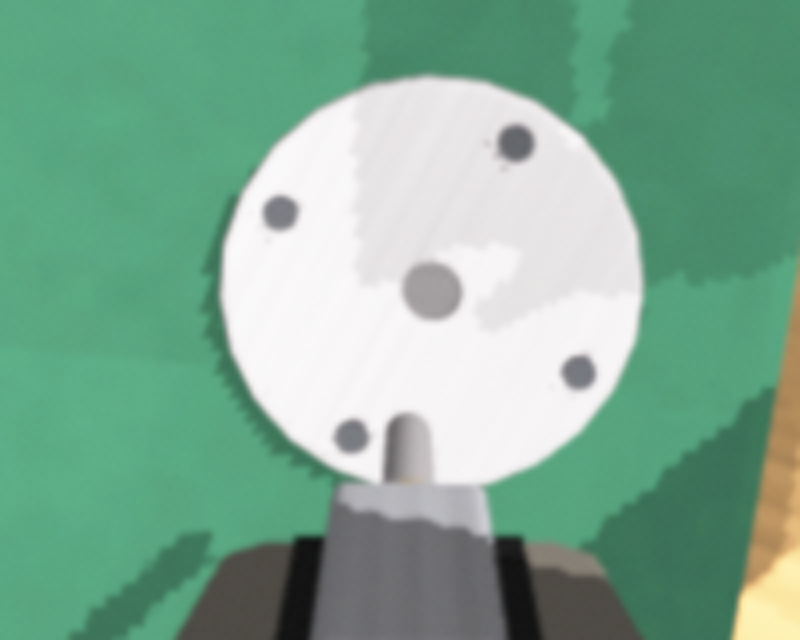

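The crop shows the hole at full-image pixel (328,212.8), at the disc's centre, and the tip centre at about (322,247.5).

```bash
python3 - <<'E'
from h import *
h=ray('w3',328,212.75,.115)
for v in(247,248): t=ray('w3',322,v,.154); print(h,t,h-t)
print(proj('w3',h),ray('w3',328,212.75,.115)-ray('w3',329,213.75,.115))
E
```

```text
[ 0.52726948 -0.10300682  0.115     ] [ 0.54262795 -0.1019343   0.154     ] [-0.01535847 -0.00107253 -0.039     ]
[ 0.52726948 -0.10300682  0.115     ] [ 0.54327366 -0.10167957  0.154     ] [-0.01600418 -0.00132726 -0.039     ]
[328.   212.75] [-0.00043772 -0.00098465  0.        ]
```

Request:
{"op": "move_arm", "data": {
  "targets": [
    [[-1, -0.006, -0.001, 0, 0], [-1, -0.0157, -0.0012, -0.01, 0], [-1, -0.0157, -0.0012, -0.022, 0], [-1, -0.0157, -0.0012, -0.03, 0], [-1, -0.0157, -0.0012, -0.032, 0], [-1, -0.0157, -0.0012, -0.032, 0], [-1, -0.0157, -0.0012, -0.032, 0]]
  ]
}}

```text
time_s: 5.63
ee_pos: [0.5287, -0.1053, 0.1896]
eef_rot: [3.142, -0.0, -2.766]
ft_force: [0.0, 0.5, -0.8]
grip_width: 0.0198
```

```bash
python3 - <<'E'
from h import *
s=manip.sense(); print(s['ee_pos'],s['eef_rot'],s['ft_force'],s['grip_width'])
im=snap('wrist','w4'); e=s['ee_pos']
print(proj('w4',e-[0,0,.0665]),proj('w4',[.5273,-.103,.115]))
cv2.imwrite('pics/c5.png',cv2.resize(im[200:280,270:370],None,fx=8,fy=7.5,interpolation=cv2.INTER_CUBIC))
E
```

```text
[ 0.52869898 -0.10533054  0.18959405] [ 3.14153484e+00 -9.73014926e-06 -2.76608660e+00] [ 0.02768051  0.45766638 -0.76805212] 0.019807262663924515
[320.5833376  247.97796955] [324.53666072 243.74589458]
```

View pics/c5.png

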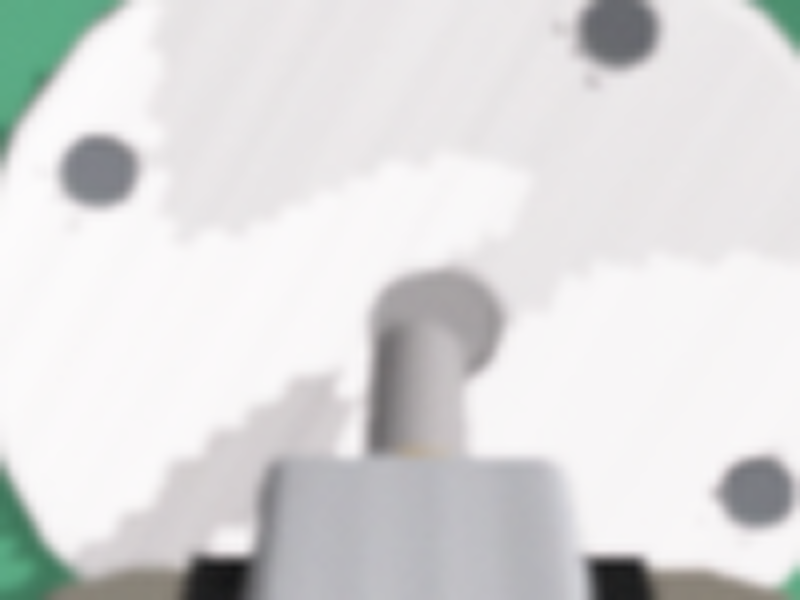

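The hole's centre is at (324.6,243.6) and the tip's at about (322.4,247.5), 8 mm above the plate.

```bash
python3 - <<'E'
from h import *
h=ray('w4',324.6,243.6,.115)
for v in(246.8,247.5,248): t=ray('w4',322.4,v,.123); print(h,t,h-t)
print(manip.sense()['ee_pos'])
E
```

```text
[ 0.52718732 -0.10299808  0.115     ] [ 0.52752534 -0.10449931  0.123     ] [-0.00033802  0.00150123 -0.008     ]
[ 0.52718732 -0.10299808  0.115     ] [ 0.52797754 -0.10432119  0.123     ] [-0.00079023  0.00132311 -0.008     ]
[ 0.52718732 -0.10299808  0.115     ] [ 0.52830085 -0.10419385  0.123     ] [-0.00111353  0.00119577 -0.008     ]
[ 0.52891852 -0.10549231  0.18999756]
```

Request:
{"op": "move_arm", "data": {
  "targets": [
    [[-1, -0.001, 0.0014, 0, 0], [-1, -0.001, 0.0014, 0, 0], [-1, -0.001, 0.0014, -0.003, 0], [-1, -0.001, 0.0014, -0.006, 0], [-1, -0.001, 0.0014, -0.0085, 0], [-1, -0.001, 0.0014, -0.01, 0], [-1, -0.001, 0.0014, -0.011, 0], [-1, -0.001, 0.0014, -0.011, 0]]
  ]
}}

```text
time_s: 6.35
ee_pos: [0.5273, -0.104, 0.1782]
eef_rot: [3.141, -0.0, -2.766]
ft_force: [0.2, 0.2, -0.6]
grip_width: 0.0196
```

Request:
{"op": "move_arm", "data": {
  "targets": [
    [[-1, 0, 0, -0.002, 0], [-1, 0, 0, -0.004, 0], [-1, 0, 0, -0.006, 0], [-1, 0, 0, -0.008, 0], [-1, 0, 0, -0.008, 0]]
  ]
}}

```text
time_s: 6.77
ee_pos: [0.5272, -0.1039, 0.17]
eef_rot: [3.141, -0.001, -2.766]
ft_force: [0.0, 0.5, -1.3]
grip_width: 0.0193
```

The tip is in the hole with no side force. I'll keep going slowly towards the catch.

Request:
{"op": "move_arm", "data": {
  "targets": [
    [[-1, 0, 0, -0.003, 0], [-1, 0, 0, -0.006, 0], [-1, 0, 0, -0.008, 0], [-1, 0, 0, -0.01, 0], [-1, 0, 0, -0.012, 0], [-1, 0, 0, -0.013, 0], [-1, 0, 0, -0.014, 0], [-1, 0, 0, -0.014, 0]]
  ]
}}

```text
time_s: 7.43
ee_pos: [0.5275, -0.104, 0.1566]
eef_rot: [-3.142, 0.0, -2.766]
ft_force: [0.4, 0.3, -1.3]
grip_width: 0.0198
```

Request:
{"op": "move_arm", "data": {
  "targets": [
    [[-1, 0, 0, -0.001, 0], [-1, 0, 0, -0.002, 0], [-1, 0, 0, -0.003, 0], [-1, 0, 0, -0.004, 0], [-1, 0, 0, -0.004, 0]]
  ]
}}

```text
time_s: 7.85
ee_pos: [0.5278, -0.1041, 0.1535]
eef_rot: [-3.141, 0.001, -2.766]
ft_force: [-2.2, 0.2, 4.7]
grip_width: 0.0197
```

```bash
python3 - <<'E'
from h import *
s=manip.sense(); print(s['ee_pos'],s['ft_force'],s['wrist_torque'],s['grip_width'])
a=snap('top','t1')
E
```

```text
[ 0.52776095 -0.10413737  0.15345116] [-2.20658343  0.17417179  4.66182344] [ 0.30639485  0.47774771 -0.02401745] 0.019682854269114963
```

Contact: about 5–6 N on the catch. I'll press on in small steps and watch the tray from the top camera.

Request:
{"op": "move_arm", "data": {
  "targets": [
    [[-1, 0, 0, -0.001, 0], [-1, 0, 0, -0.002, 0], [-1, 0, 0, -0.003, 0], [-1, 0, 0, -0.003, 0], [-1, 0, 0, -0.003, 0], [-1, 0, 0, -0.003, 0]]
  ]
}}

```text
time_s: 8.4
ee_pos: [0.5277, -0.1043, 0.1499]
eef_rot: [-3.141, 0.0, -2.766]
ft_force: [-1.1, -1.1, 4.5]
grip_width: 0.0201
```

```bash
cat > tray.py <<'E'
from h import *
s=manip.sense(); print(s['ee_pos'],s['ft_force'],s['grip_width'])
import glob; n='t%d'%(len(glob.glob('pics/raw_t[0-9]*.png'))+1)
a=snap('top',n).astype(int); b=cv2.imread('pics/raw_top0.png').astype(int)
d=np.abs(a-b).max(2)[275:340,360:460]>40; print(n,'changed px near tray',d.sum())
E
python3 tray.py
```

```text
[ 0.52770461 -0.10428536  0.14994769] [-1.08808159 -1.05237608  4.51336709] 0.020055974844532913
t2 changed px near tray 2993
```

```bash
sed -i 's/raw_top0/raw_t1/' tray.py; python3 tray.py
```

```text
[ 0.52767673 -0.10429883  0.1498896 ] [-1.77302561 -0.86487757  4.32614054] 0.020175459261160916
t3 changed px near tray 984
```

Request:
{"op": "move_arm", "data": {
  "targets": [
    [[-1, 0, 0, -0.001, 0], [-1, 0, 0, -0.002, 0], [-1, 0, 0, -0.002, 0], [-1, 0, 0, -0.002, 0], [-1, 0, 0, -0.002, 0]]
  ]
}}

```text
time_s: 8.92
ee_pos: [0.5277, -0.1043, 0.1479]
eef_rot: [-3.141, 0.0, -2.766]
ft_force: [-1.8, -0.8, 6.9]
grip_width: 0.0198
```

```bash
python3 tray.py
```

```text
[ 0.52771418 -0.10430711  0.1479479 ] [-1.81254522 -0.76385962  6.87232803] 0.01976735693692
t4 changed px near tray 1019
```

```bash
python3 - <<'E'
import cv2,numpy as np
c=[cv2.resize(cv2.imread(f'pics/raw_{n}.png')[170:350,300:480],None,fx=2.2,fy=2.2) for n in('t1','t4')]
cv2.imwrite('pics/c6.png',np.hstack(c))
E
```

```text
(no output)
```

View pics/c6.png

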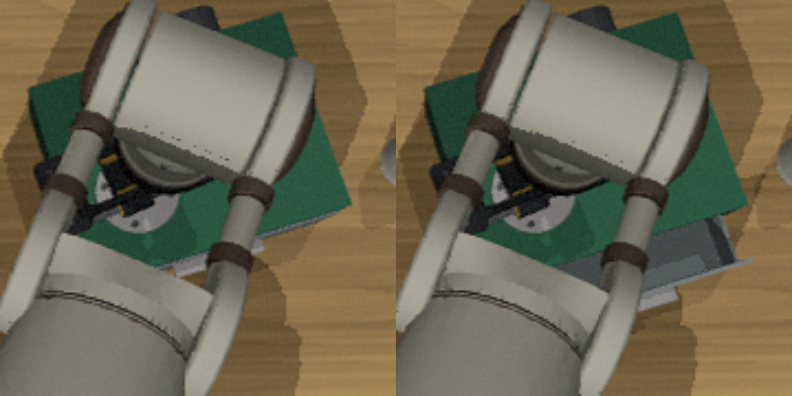

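The second frame shows the tray fully sprung open (around (650,270) in the crop), whereas the first shows it shut. I'll draw the pin straight up.

Request:
{"op": "move_arm", "data": {
  "targets": [
    [[-1, 0, 0, 0.005, 0], [-1, 0, 0, 0.012, 0], [-1, 0, 0, 0.02, 0], [-1, 0, 0, 0.03, 0], [-1, 0, 0, 0.04, 0], [-1, 0, 0, 0.05, 0], [-1, 0, 0, 0.062, 0], [-1, 0, 0, 0.0755, 0], [-1, 0, 0, 0.0755, 0]]
  ]
}}

```text
time_s: 9.72
ee_pos: [0.5291, -0.1047, 0.2269]
eef_rot: [-3.138, 0.004, -2.766]
ft_force: [-0.7, -0.4, -1.1]
grip_width: 0.02
```

Request:
{"op": "move_arm", "data": {
  "targets": [
    [[-1, 0.002, 0.02, 0, 0], [-1, 0.005, 0.055, 0, 0], [-1, 0.01, 0.095, 0, 0], [-1, 0.014, 0.135, 0, 0], [-1, 0.014, 0.175, 0, 0], [-1, 0.014, 0.215, 0, 0], [-1, 0.014, 0.255, 0, 0], [-1, 0.014, 0.295, 0, 0], [-1, 0.014, 0.335, 0, 0], [-1, 0.014, 0.365, 0, 0]]
  ]
}}

```text
time_s: 10.55
ee_pos: [0.5406, 0.2641, 0.2228]
eef_rot: [3.141, -0.0, -2.765]
ft_force: [0.9, -0.5, -0.6]
grip_width: 0.0199
```

Request:
{"op": "move_arm", "data": {
  "targets": [
    [[-1, 0, 0.0145, 0, 0], [-1, 0, 0.0145, 0, 0], [-1, 0, 0.0145, 0, 0], [-1, 0, 0.0145, 0, 0], [-1, 0, 0.0145, 0, 0]]
  ]
}}

```text
time_s: 10.97
ee_pos: [0.5418, 0.2738, 0.2231]
eef_rot: [-3.141, -0.0, -2.768]
ft_force: [-0.7, -0.2, -1.0]
grip_width: 0.0194
```

```bash
python3 - <<'E'
from h import *
s=manip.sense(); print(s['ee_pos'],s['eef_rot'],s['ft_force'],s['grip_width'])
im=snap('wrist','w5')
m=cv2.inRange(im[180:235,290:355],(0,0,0),(40,45,50)); ys,xs=np.nonzero(m); print(xs.min()+290,xs.max()+290,ys.min()+180,ys.max()+180)
cv2.imwrite('pics/c7.png',cv2.resize(im[180:300,240:400],None,fx=5,fy=5,interpolation=cv2.INTER_CUBIC))
E
```

```text
[0.54179752 0.2738295  0.2230755 ] [-3.14112493e+00 -2.84218935e-04 -2.76830611e+00] [-0.70002763 -0.2347138  -1.01185869] 0.019433190295389875
317 329 208 218
```

View pics/c7.png

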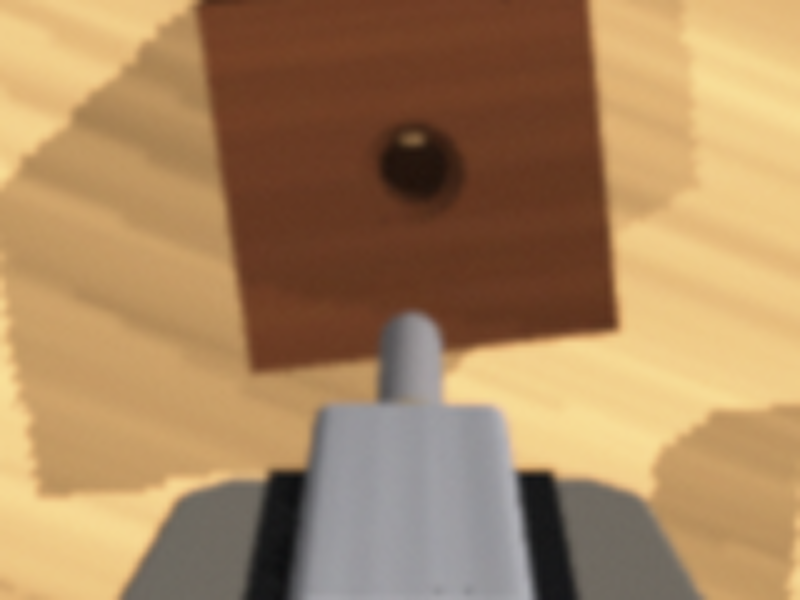

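The tip is at about (322.3,247) and the socket mouth, chamfer included, is centred at about (324,213).

```bash
python3 - <<'E'
from h import *
h=ray('w5',324,213.2,.058);t=ray('w5',322.3,247,.157);print(h,t,h-t,manip.sense()['ee_pos'])
E
```

```text
[0.5389224  0.27572636 0.058     ] [0.54059037 0.27454417 0.157     ] [-0.00166797  0.00118219 -0.099     ] [0.54179604 0.27391605 0.22313625]
```

Request:
{"op": "move_arm", "data": {
  "targets": [
    [[-1, -0.0009, 0.0011, -0.015, 0], [-1, -0.0009, 0.0011, -0.04, 0], [-1, -0.0009, 0.0011, -0.065, 0], [-1, -0.0009, 0.0011, -0.085, 0], [-1, -0.0009, 0.0011, -0.092, 0], [-1, -0.0009, 0.0011, -0.095, 0], [-1, -0.0009, 0.0011, -0.1, 0], [-1, -0.0009, 0.0011, -0.105, 0], [-1, -0.0009, 0.0011, -0.11, 0], [-1, -0.0009, 0.0011, -0.11, 0]]
  ]
}}

```text
time_s: 11.85
ee_pos: [0.5405, 0.2765, 0.1128]
eef_rot: [3.142, -0.0, -2.766]
ft_force: [0.3, 0.2, -1.0]
grip_width: 0.0197
```

Request:
{"op": "move_arm", "data": {
  "targets": [
    [[-1, 0, -0.001, -0.006, 0], [-1, 0, -0.001, -0.013, 0], [-1, 0, -0.001, -0.02, 0], [-1, 0, -0.001, -0.027, 0], [-1, 0, -0.001, -0.033, 0], [-1, 0, -0.001, -0.037, 0], [-1, 0, -0.001, -0.039, 0], [-1, 0, -0.001, -0.039, 0], [-1, 0, -0.001, -0.039, 0]]
  ]
}}

```text
time_s: 12.6
ee_pos: [0.5407, 0.2756, 0.0742]
eef_rot: [-3.142, 0.0, -2.766]
ft_force: [0.3, -0.2, -1.5]
grip_width: 0.0196
```

Request:
{"op": "move_arm", "data": {
  "targets": [
    [[-1, 0, 0, -0.001, 0], [-1, 0, 0, -0.002, 0], [-1, 0, 0, -0.0025, 0], [-1, 0, 0, -0.0025, 0], [-1, 0, 0, -0.0025, 0]]
  ]
}}

```text
time_s: 13.02
ee_pos: [0.5406, 0.2755, 0.0717]
eef_rot: [-3.142, 0.0, -2.766]
ft_force: [0.7, -0.3, -1.0]
grip_width: 0.0198
```

Request:
{"op": "move_arm", "data": {
  "targets": [
    [[-1, 0, 0, -0.0005, 0], [-1, 0, 0, -0.001, 0], [-1, 0, 0, -0.0015, 0], [-1, 0, 0, -0.0015, 0], [-1, 0, 0, -0.0015, 0]]
  ]
}}

```text
time_s: 13.43
ee_pos: [0.5408, 0.2756, 0.0715]
eef_rot: [-3.141, 0.0, -2.766]
ft_force: [-2.2, -1.0, 7.8]
grip_width: 0.0197
```

The pin seated at z 0.0715, the same height as when I first gripped it. I'll release and retreat straight up.

Request:
{"op": "move_arm", "data": {
  "targets": [
    [[-1, 0, 0, 0.001, 0], [-1, 0, 0, 0.001, 0], [-0.4, 0, 0, 0.001, 0], [0, 0, 0, 0.001, 0], [1, 0, 0, 0.001, 0], [1, 0, 0, 0.001, 0], [1, 0, 0, 0.001, 0], [1, 0, 0, 0.001, 0], [1, 0, 0, 0.001, 0], [1, 0, 0, 0.001, 0]]
  ]
}}

```text
time_s: 14.27
ee_pos: [0.5406, 0.2755, 0.0711]
eef_rot: [-3.142, -0.0, -2.766]
ft_force: [0.2, 0.4, -0.8]
grip_width: 0.0711
```

Request:
{"op": "move_arm", "data": {
  "targets": [
    [[1, 0, 0, 0.01, 0], [1, 0, 0, 0.03, 0], [1, 0, 0, 0.06, 0], [1, 0, 0, 0.09, 0], [1, 0, 0, 0.12, 0], [1, 0, 0, 0.15, 0], [1, -0.02, 0.01, 0.17, 0], [1, -0.04, 0.03, 0.17, 0], [1, -0.06, 0.05, 0.17, 0], [1, -0.06, 0.05, 0.17, 0]]
  ]
}}

```text
time_s: 15.1
ee_pos: [0.4779, 0.3286, 0.2428]
eef_rot: [3.14, 0.001, -2.763]
ft_force: [0.2, 0.1, -0.3]
grip_width: 0.0919
```

```bash
python3 - <<'E'
from h import *
s=manip.sense(); print(s['time_s'],s['ee_pos'],s['ft_force'],s['grip_width'])
a=snap('scene','sf'); b=snap('top','tf'); 
cv2.imwrite('pics/c8.png',np.vstack([cv2.resize(a[130:400,190:510],(800,675))[:, :][::1]])[:600] if 0 else np.hstack([cv2.resize(a[140:440,190:510],(420,394)),cv2.resize(b[100:380,80:480],(380,266)) if 0 else cv2.resize(b[120:380,130:500],(380,394))]))
E
```

```text
15.1 [0.47785451 0.32857713 0.24282608] [ 0.23031296  0.09790239 -0.32675024] 0.09193027617895078
```

View pics/c8.png

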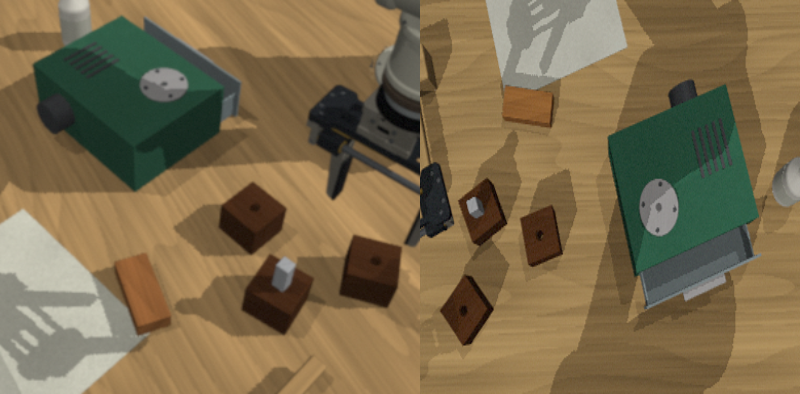

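Both views show the tray open and the pin upright in the block it came from, with its handle top at scene pixel about (408,340) against (407,341) at the start. The offcut, mallet handle and bottle look unmoved.

```bash
python3 -c "
from workcell import manip
print(manip.job_done())"
```

```text
the job is handed in; nothing more can be done
None
```

The job is done and handed in at about 15 s of the 72 s allowed. The hand-in gives no verdict.

- **Pin:** I took it from the farthest of the three look-alike blocks, 0.60 m from the base.
- **Catch:** I lined the shank up with the plate hole by wrist camera and pressed in small steps. The highest upward reading at the end of a move was about 7 N; forces within a move were not logged. I saw the tray open only after pressing about 2 mm past where it tripped, still clear of the hard stop.
- **Return:** I drew the pin straight up and put it back in the same block. It met the block at TCP height 71.5 mm, against 71.6 mm when first gripped, with about 8 N of downward contact. I then released it and retreated.

The final pictures show the tray open, the pin upright at its starting spot to within about a pixel, and the gripper clear. The offcut, and what showed of the mallet and bottle, looked unmoved by eye; I did not measure them.

One check disagreed. The wrist camera put the socket 1–3 mm from the original gripped position, so I went between the two, and the pin went in without side force.

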